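# Close the snack box: fold the flap and tuck it under the lip

### The arm

A 6-joint arm with a two-finger parallel gripper is mounted at the origin on a cart in front of the work surface, level with it; the furniture and walls round the work are solid. World frame = base frame: x ahead of the robot, y to its left, z up, the work surface at z = 0. Lengths are in mm, angles in rad, forces in N, time in s.
With the tool pointing down it reaches from about 275 to 750 mm from the base axis. Payload 10.2 kg.
Tool frame: the origin (TCP) lies at the very end of the fingers, on their centre line; the grasp point (between the pads) lies 19 mm behind it; z points along the fingers, y is the line along which they close (so a half turn about z gives the same grasp; the last joint's range is limited). The gripper opens to 85 mm and grips with 20 to 120 N. Pads are 22 mm wide; open, the fingers measure 114 mm over their backs; the gripper's body (76 mm by 85 mm) begins 54 mm behind the grasp point. The pads swing forward as they close: fully open they stand 13 mm farther back than shut.
Start: joints at [-1.327, 0.313, 1.498, -0, 1.331, -0.223], TCP at [236.255, -468.844, 231.294] pointing down, gripper open.
Joint ranges: [-2.94, 2.94], [-0.97, 2.17], [0.19, 2.56], [-1.23, 4.37], [0.02, 3.11], [-2.88, 2.88]. Speed limits (rad/s): [2.39, 2.39, 3.01, 3.14, 3.14, 3.14].

### API

Orientations are given as a unit quaternion [w, x, y, z].
In Python, from rig import * gives the robot as it stands. The module is installed in compiled form; this text tells all that it offers.
- The arm moves only by the shell command python3 -m crank 'ROWS' [FORCE]. ROWS is JSON, a list that holds one entry, the list of rows, each a list of 7 numbers: the shift along the tool's x, y, z in units of 25 mm (1.0 is 25 mm), then the turn, a rotation vector about the tool's x, y, z in units of 8 degrees (1.0 is 8 degrees), then the finger opening in mm, from 0 to 85.4. A call has exactly 8 rows; each row shifts and turns the commanded pose from where the row before left it, along the tool's axes as they then stand; what a row does not reach is not made up. A row lasts 1/10 s, in which the tool goes at most 50 mm and 8.59 degrees, less where a joint would pass 70% of its speed; a pose out of reach is approached as far as the arm can. A call is refused whole if a number of a shift passes 1 or a number of a turn 1, either way. A call with a gripper value outside its range is refused whole. The fingers move at their own pace and stop on an object; FORCE is the grip in N (left out, the last holds). Time passes only in rows, so rows that do not move let the fingers close, or fill a call up. It gives the time, the measured TCP pose, the force, the opening and the grip force at its end, in the units of the state.
- sense(): the state, without advancing time (a new reading comes with each control period).
- capture(name): name is "scene" or "side" or "wrist"; returns the picture (420x560x3 uint8, blue, green, red); there is no depth.
- camera_model(name): a dict with "fx", "fy", "cx", "cy" (pixels), "k1" (the pictures are not rectified: a ray, as slopes to the right and down, at radius r is drawn at 1 + k1 r^2 times it, then the intrinsics apply), "world_from_camera" (4x4, takes a point from camera to world coordinates); the wrist camera has in their place "T_tool_cam" (4x4, takes a point from camera to tool coordinates, whose origin is the TCP and whose axes are the flange's). Camera axes: x right, y up, looking along -z (the intrinsics and any distortion apply to the point x, -y, -z); pixel columns grow to the right and rows downward; lengths in mm; the calibration is good to about 2 mm. A picture is of the moment at which its call begins: read the wrist's pose just before it. camera_model takes no time and is no camera call.
- finish_job(): hands the job in; it is judged then, once.
The state is a dict: "time_s": time; "joints": joint angles; "dq": joint speeds; "tau": joint torques, N m; "eef_pos": TCP position; "ee_rot": TCP orientation; "force": force on the tool from outside, world axes, zero at the start; "wrist_torque": the same for the moment, N m; "grip_width": opening from 0.0 (shut) to 1.0 (fully open); "grip_force": force on a finger pad.
Only numpy, scipy, OpenCV 4.12 (cv2) and the standard library are available. Lean on these libraries where they do the work, as an engineer would, in place of code of your own. Each camera call takes 0.05 s, during which the arm holds its last target. There are 200 camera calls.

### The job

Close the snack box: fold its open flap over until it lies flat on the box, then push the flap's sliding panel by its raised rib until its front edge is fully home beneath the retaining lip, and leave it there. Work gently with pushes of the fingertips only; do not lift, tip or shove the box, and leave the things standing around it where they are.

Things in the scene. Friction and masses are not known exactly. Their poses are not given: they have to be found in the camera images.
- box: Loose white plastic snack box, 160 mm (its x) by 120 mm (its y), about 0.9 kg, side walls 60 mm high, open top, a flat tin inside. Origin: centre of its underside, on the worktop; z up. The flap is hinged on the +x wall; the -x wall is higher and carries the retaining lip. The flap is a steel leaf on the hinge with a grey panel (114 x 100 x 4 mm) that slides on it.
- hinge (a point): Middle of the flap's hinge line, which runs along the box's y, at x = +78, y = 0, z = 62.5 mm in the box frame.
- lip (a point): Middle of the lower inner edge of the fixed retaining lip, at x = -52, y = 0, z = 80 mm in the box frame. The lip is a 5 mm thick shelf over the box's full width, from here out to the -x wall at x = -80; its top is at z = 85 mm.
- flap (a joint): Hinge angle of the flap, rad. 0 = folded over, lying flat and level on the box, pointing to the box's -x (panel top then at z = 69.5 mm in the box frame); pi/2 = upright; it starts open, leaning outwards past upright, limit 2.2. Stiff hinge (about 0.06 N m): it stays where it is left.
- panel (a joint): Slide of the panel along the flap, away from the hinge, m. 0 = drawn back: front edge 122 mm from the hinge line, 8 mm short of the lip when flat. 0.026 = stop, fully home, edge 18 mm beneath the lip. Friction about 1.5 N: stays where left. The lip really blocks it: slid out while still raised, the panel lands on top of the lip.
- flap_edge (a point): Middle of the panel's front edge, on its outer face (the upper face when folded flat), the edge that goes beneath the lip.
- rib (a point): Middle of the top of the thumb rib on the panel's outer face: a bar 64 mm long (along the box's y), 8 mm thick and 16 mm high, its middle 60 mm back from the panel's front edge. Pushing its hinge-side face towards the lip slides the panel.
- sardine_tin: Flat tin 63 x 105 x 26 mm lying inside the box; stays there. Origin: centre of its underside.
- egg_cup: White ceramic egg cup, 49 mm across, 63 mm high, stands beyond the lip side of the box. Origin: centre of its underside.
- garlic: Garlic bulb, about 60 mm across and 58 mm high, somewhere to the robot's left of the box. Origin: centre of its underside.
- lemon: Lemon, 83 x 58 x 58 mm, somewhere to the robot's right of the box. Origin: centre of its underside.
- shot_glass: Small clear glass, 49 mm across, 57 mm high, on the hinge side of the box, partly below the open flap. Origin: centre of its underside.
- spice_jar: Spice jar with dark cap, 41 mm across, 105 mm high, beside the box. Origin: centre of its underside.
- bean_tin: Round tin, 75 mm across, 58 mm high, somewhere to the robot's right of the box. Origin: centre of its underside.
There are look-alikes about, which are no part of the job. There is more than one size of the sardine_tin; the one meant has the size given above.

How it is judged:
By the outcome, as a careful person would: the job done as asked, in the order asked, and still so for the second after the job is handed in, with the robot touching nothing.
It also fails if it takes over 48 s, if anything falls off the work surface, if the arm or the gripper's body presses on something with over 40 N, if the wrist force passes 120 N, or if a joint passes its speed limit or range.

## Working session

There is one attempt and no reset: what is moved stays moved. The work goes in short steps, Python scripts to look and compute and a shell command to move; the robot and the scene stay as the last step left them, time stands still between calls to the robot, and variables do not carry over. Pictures are saved under pics/ and viewed, at most 10 in all, crops included, and the job is handed in when it is done.

```bash
mkdir -p pics
cat > h.py <<'E'
from rig import *
import numpy as np, cv2
from scipy.spatial.transform import Rotation as R
def K(m): return np.array([[m["fx"],0,m["cx"]],[0,m["fy"],m["cy"]],[0,0,1.]]), np.array([m["k1"],0,0,0,0.])
F=np.diag([1,-1,-1,1.])
def w2c(name,st=None):
    m=camera_model(name)
    if "world_from_camera" in m: T=np.array(m["world_from_camera"])
    else:
        q=st["ee_rot"]; A=np.eye(4); A[:3,:3]=R.from_quat([q[1],q[2],q[3],q[0]]).as_matrix(); A[:3,3]=st["eef_pos"]; T=A@np.array(m["T_tool_cam"])
    return m,T@F   # cv camera in world
def proj(name,P,st=None):
    m,T=w2c(name,st); k,d=K(m); Ti=np.linalg.inv(T)
    return cv2.projectPoints(np.atleast_2d(P).astype(float),cv2.Rodrigues(Ti[:3,:3])[0],Ti[:3,3],k,d)[0][:,0]
def ray(name,uv,st=None):
    m,T=w2c(name,st); k,d=K(m)
    n=cv2.undistortPoints(np.array([[uv]],float),k,d)[0,0]
    v=T[:3,:3]@np.array([n[0],n[1],1]); return T[:3,3],v/np.linalg.norm(v)
def onz(name,uv,z,st=None):
    o,v=ray(name,uv,st); return o+v*(z-o[2])/v[2]
def tri(obs):
    A=np.zeros((3,3));b=np.zeros(3)
    for name,uv in obs:
        o,v=ray(name,uv); M=np.eye(3)-np.outer(v,v); A+=M;b+=M@o
    return np.linalg.solve(A,b)
E
python3 - <<'E'
from h import *
s=sense(); print(s["time_s"],s["eef_pos"],s["ee_rot"],s["grip_width"])
for n in("scene","side"):
    cv2.imwrite(f"pics/{n}1.png",cv2.resize(capture(n),(800,600),interpolation=cv2.INTER_CUBIC)); m=camera_model(n); print(n,np.round(m["world_from_camera"],2).tolist(),m["fx"],m["k1"])
E
```

```text
0.0 [ 236.20251471 -468.56158017  230.71663225] [-6.72315435e-04  9.72881965e-01  2.31301168e-01 -5.14769805e-06] 0.9975960966122602
scene [[-0.58, 0.57, -0.59, -186.63], [-0.82, -0.4, 0.42, 447.43], [0.0, 0.72, 0.69, 863.63], [0.0, 0.0, 0.0, 1.0]] 399.56837411873374 -0.07125002592776544
side [[1.0, 0.04, -0.01, 499.99], [-0.03, 0.56, -0.83, -764.8], [-0.02, 0.83, 0.56, 613.43], [0.0, 0.0, 0.0, 1.0]] 380.3138772709375 -0.08131100528829499
```

View pics/scene1.png

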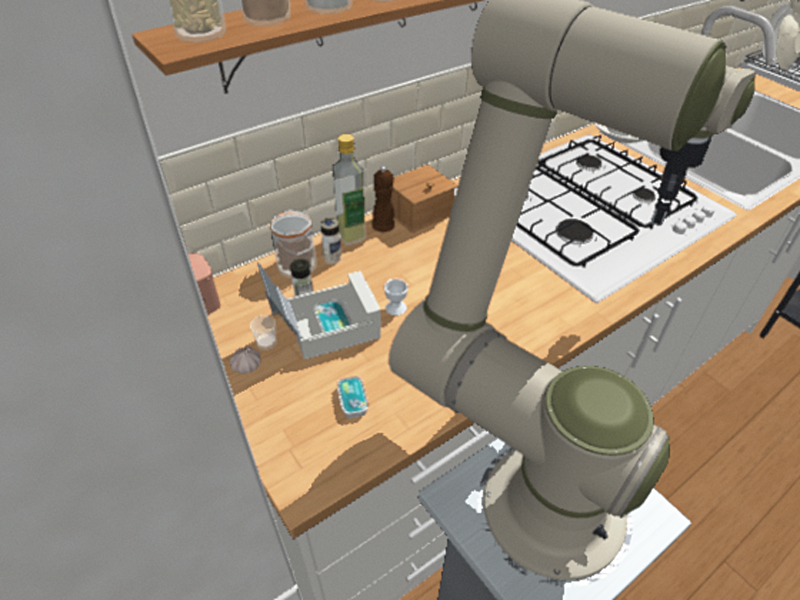

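View pics/side1.png

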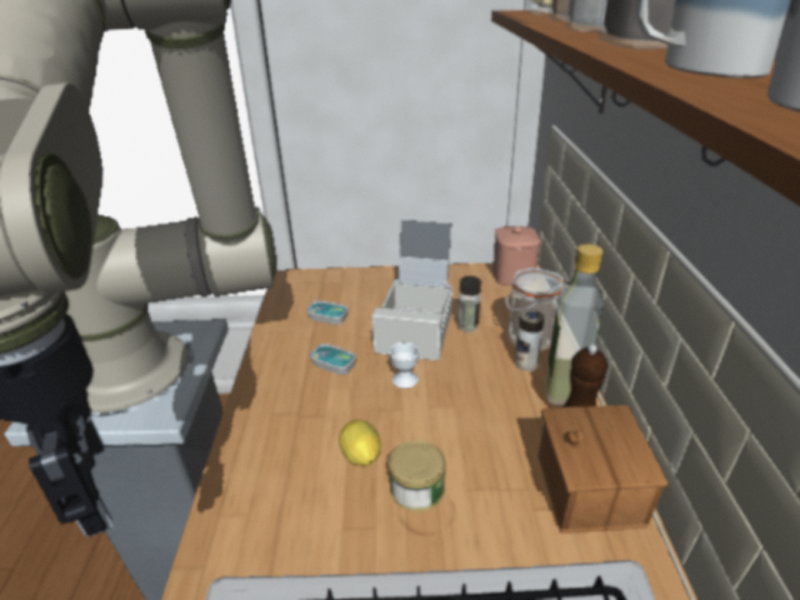

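The scene view shows the box at about (330,325) in the 800 px picture, with the open flap at (280,300). The lip faces the egg cup at (396,295). In the side view the box is at (415,315) and the flap at (425,250). I'll enlarge both.

Run:
```python
from h import *
a=capture("scene"); b=capture("side")
# scene crop x 175..295,y 175..265 ; side crop x 250..350,y 145..265
A=cv2.resize(a[175:265,160:290],None,fx=6,fy=6,interpolation=cv2.INTER_CUBIC)
B=cv2.resize(b[145:270,250:370],None,fx=4.8,fy=4.8,interpolation=cv2.INTER_CUBIC)
for I,(x0,y0,f) in((A,(160,175,6)),(B,(250,145,4.8))):
    for i in range(0,200,10):
        for d in (0,1):
            p=int(i*f)
            q=[(p,0),(p,6)] if d==0 else [(0,p),(6,p)]
            cv2.line(I,q[0],q[1],(0,0,255),1)
            if i%20==0: cv2.putText(I,str((x0,y0)[d]+i),(p,16) if d==0 else (8,p+4),0,.35,(0,0,255),1)
cv2.imwrite("pics/a2.png",A);cv2.imwrite("pics/b2.png",B);print(A.shape,B.shape)
```

```text
(540, 780, 3) (600, 576, 3)
```

View pics/a2.png

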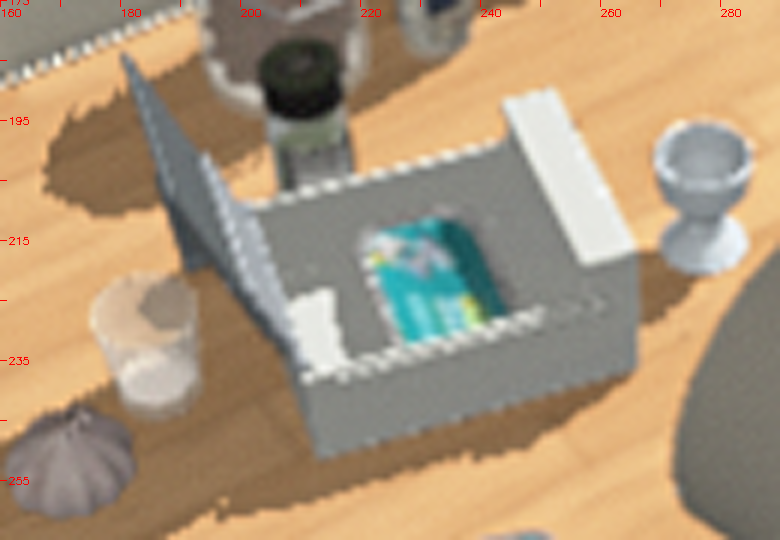

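View pics/b2.png

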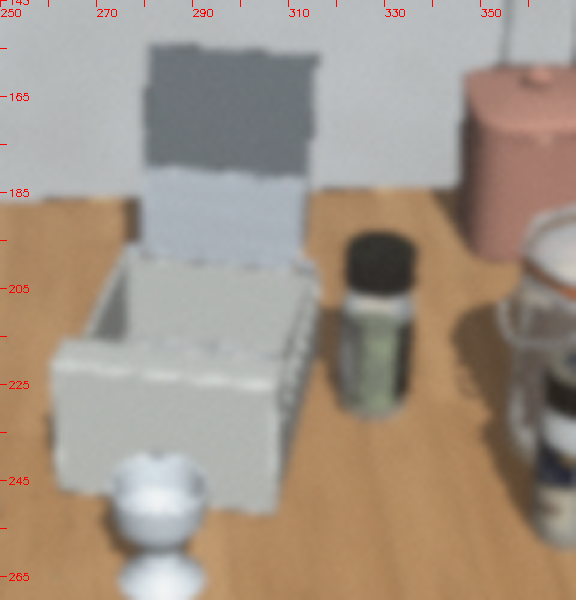

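The scene crop shows the lip's top corners clearly: outer at (635,243) and (553,89), inner at (585,263) and (503,102), all in crop pixels. It also shows the near bottom corners at (633,370) and (318,458). The side crop gives the flap tip corners at (148,45) and (318,55), and the lip-side wall. I'll fit the box pose and flap angle to these.

```bash
cat > fit.py <<'E'
from h import *
from scipy.optimize import least_squares
A=[((635,243),(-80,60,85)),((553,89),(-80,-60,85)),((585,263),(-52,60,85)),((503,102),(-52,-60,85)),((633,370),(-80,60,0)),((318,458),(80,60,0)),((303,380),(80,60,60))]
B=[((60,487),(-80,60,0)),((275,512),(-80,-60,0)),((58,362),(-80,60,85)),((280,383),(-80,-60,85))]
ua=np.array([(160+p[0]/6,175+p[1]/6) for p,_ in A]); ub=np.array([(250+p[0]/4.8,145+p[1]/4.8) for p,_ in B])
Pa=np.array([q for _,q in A],float);Pb=np.array([q for _,q in B],float)
ft=np.array([(160+122/6,175+55/6)]); fs=np.array([(250+148/4.8,145+45/4.8),(250+318/4.8,145+55/4.8)])
def W(p,P): return R.from_euler("z",p[2]).apply(P)+[p[0],p[1],0]
def flap(th,d,y,o=0): # d along flap, o outward normal from hinge line
    return np.array([78-d*np.cos(th)+o*np.sin(th),y,62.5+d*np.sin(th)+o*np.cos(th)])
def res(p):
    r=[proj("scene",W(p,Pa))-ua,proj("side",W(p,Pb))-ub]
    r+=[proj("scene",W(p,[flap(p[3],122,-50,5)]))-ft, proj("side",W(p,[flap(p[3],122,50,5),flap(p[3],122,-50,5)]))-fs]
    return np.vstack(r).ravel()
if __name__=="__main__":
    c=onz("scene",ua[4],0)
    s=least_squares(res,[c[0],c[1]+80,np.pi/2,1.9],loss="soft_l1",x_scale=[10,10,.1,.1])
    print(np.round(s.x,3),np.degrees(s.x[2:]));print(np.round(res(s.x).reshape(-1,2),1).tolist())
    p=s.x
    for n,P in dict(hinge=(78,0,62.5),lip=(-52,0,80),tip=flap(p[3],122,0,7),rib=flap(p[3],62,0,23)).items(): print(n,np.round(W(p,[P]),0))
    # others: base/top centre in the scene
    for n,uv,z in(("glass top",(160+145/6,175+300/6),57),("egg top",(160+702/6,175+158/6),63),("jar top",(160+300/6,175+75/6),105),("garlic",(160+70/6,175+500/6),0)): print(n,np.round(onz("scene",uv,z)))
    print("jar side",np.round(onz("side",(250+378/4.8,145+405/4.8),0)))
E
python3 fit.py; python3 -c "
from h import *;m=camera_model('wrist');print(np.round(m['T_tool_cam'],2).tolist(),m['fx'])"
```

```text
[533.959  86.824   1.332   1.881] [ 76.30528948 107.74736974]
[[0.0, 0.6], [-0.6, -0.8], [-1.3, -0.1], [-1.4, -0.6], [0.8, 0.1], [-0.5, 1.1], [-0.4, -0.2], [-0.2, 1.5], [0.3, 1.5], [-1.6, 0.7], [-0.2, 1.1], [-0.5, -0.6], [-0.4, 0.1], [-0.1, 0.4]]
hinge [[552. 163.  62.]]
lip [[522.  36.  80.]]
tip [[563. 205. 177.]]
rib [[562. 202. 115.]]
glass top [582. 214.  57.]
egg top [506. -50.  63.]
jar top [628. 101. 105.]
garlic [541. 282.   0.]
jar side [641.  97.   0.]
[[0.0, 0.95, 0.31, 81.31], [1.0, -0.0, -0.0, -0.3], [-0.0, 0.31, -0.95, -142.53], [0.0, 0.0, 0.0, 1.0]] 344.9090552210754
```

Fit residuals are about 1 px. The box is at (534, 87) with yaw 76.3°, and the flap is at 1.88 rad. Next I check the clearance to the left wall, and start the move with fingers shut and a yaw turn of +49.5° so that tool x lines up with box +x.

```bash
python3 -c "
from h import *
print(onz('side',(231,187.6),0),onz('side',(450*.7,265*.7),0),onz('scene',(240*.7,420*.7),0), onz('scene',(293*.7,535*.7),0))"
python3 -m crank '[[[0.5,0,-0.2,0,0,-0.77,0],[1,0,-0.2,0,0,-0.77,0],[1,0,-0.2,0,0,-0.77,0],[1,0,-0.2,0,0,-0.77,0],[1,0,-0.2,0,0,-0.77,0],[1,0,-0.2,0,0,-0.77,0],[1,0,-0.2,0,0,-0.77,0],[1,0,-0.2,0,0,-0.77,0]]]'
```

```text
[346.94640815 357.75171514   0.        ] [628.34266989 352.0498785    0.        ] [439.11727649 338.97855252   0.        ] [199.8834315  360.74039983   0.        ]
time_s: 1.0
eef_pos: [354.6, -328.6, 271.3]
ee_rot: [-0.0, 0.786, 0.618, 0.0]
force: [0.8, 0.1, -1.0]
grip_width: 0.001
grip_force: 0.0
```

```bash
python3 -m crank '[[[1,0.2,0,0,0,0,0],[1,0.2,0,0,0,0,0],[1,0.2,0,0,0,0,0],[1,0.2,0,0,0,0,0],[1,0.2,0,0,0,0,0],[1,0.2,0,0,0,0,0],[1,0.2,0,0,0,0,0],[1,0.2,0,0,0,0,0]]]'
python3 -m crank '[[[1,0.2,0,0,0,0,0],[1,0.2,0,0,0,0,0],[1,0.2,0,0,0,0,0],[1,0.2,0,0,0,0,0],[1,0.2,0,0,0,0,0],[1,0.2,0,0,0,0,0],[1,0.2,0,0,0,0,0],[0.6,0,0,0,0,0,0]]]'
cat > bx.py <<'E'
from h import *
s=sense(); q=s["ee_rot"]
p=R.from_euler("z",-1.332).apply(np.array(s["eef_pos"])-[534,86.8,0])
print("t",round(s["time_s"],2),"boxframe",np.round(p,1),"F",np.round(R.from_euler("z",-1.332).apply(s["force"]),2),"z",np.round(R.from_quat([q[1],q[2],q[3],q[0]]).as_matrix()[:,2],3))
E
python3 bx.py
```

```text
time_s: 1.8
eef_pos: [441.5, -144.2, 271.2]
ee_rot: [-0.0, 0.788, 0.616, -0.0]
force: [-0.2, -0.0, 0.3]
grip_width: 0.001
grip_force: 0.0
time_s: 2.6
eef_pos: [521.5, 32.1, 271.0]
ee_rot: [-0.0, 0.788, 0.616, -0.0]
force: [0.4, -1.4, -0.1]
grip_width: 0.001
grip_force: 0.0
t 2.6 boxframe [-56.1  -0.8 271. ] F [-1.28 -0.76 -0.11] z [-0.  0. -1.]
```

Run:
```python
from h import *
from fit import W,flap
s=sense(); I=capture("wrist")
J=cv2.resize(I,(800,600),interpolation=cv2.INTER_CUBIC)
p=[534,86.8,1.332]; f=800/560
for P in [(-80,60,85),(-80,-60,85),(-52,60,85),(-52,-60,85),(80,60,60),(80,-60,60),flap(1.881,122,50,7),flap(1.881,122,-50,7),(-80,60,0)]:
    u=proj("wrist",W(p,[P]),s)[0]*f; cv2.drawMarker(J,(int(u[0]),int(u[1])),(0,0,255),cv2.MARKER_CROSS,10,1)
cv2.imwrite("pics/w3.png",J)
```

```text
(no output)
```

View pics/w3.png

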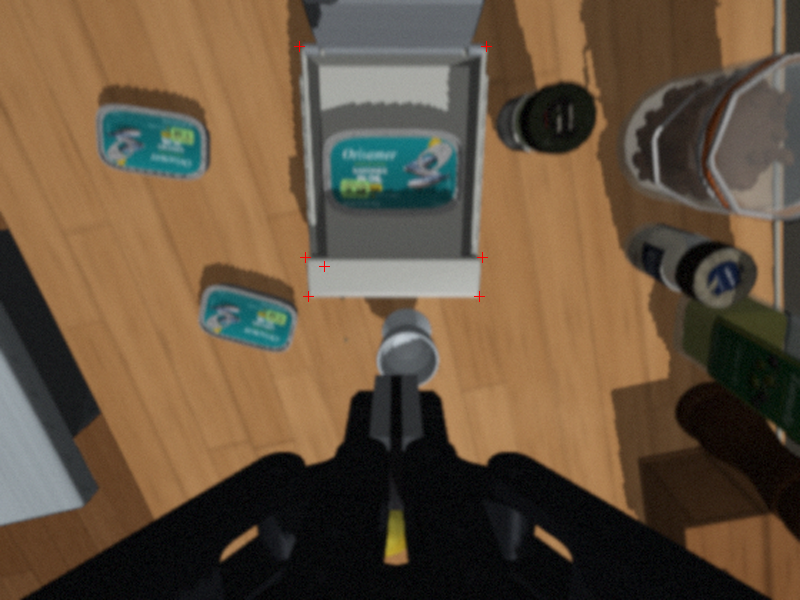

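The wrist view confirms the pose: the predicted corners (red) fall within 2-3 px of the lip corners at (308,258)–(481,258) and of the hinge edge. The job's tin lies inside the box at (395,170), and the look-alikes at (153,140) and (250,318) are outside. Next I go past the flap and come down behind it.

```bash
python3 -m crank '[[[1,0,0,0,0,0,0],[1,0,0,0,0,0,0],[1,0,0,0,0,0,0],[1,0,0,0,0,0,0],[1,0,0,0,0,0,0],[1,0,0,0,0,0,0],[1,0,0,0,0,0,0],[1,0,0,0,0,0,0]]]'; python3 bx.py
python3 -m crank '[[[0,0,0.3,0,0,0,0],[0,0,0.6,0,0,0,0],[0,0,0.8,0,0,0,0],[0,0,0.8,0,0,0,0],[0,0,0.8,0,0,0,0],[0,0,0.6,0,0,0,0],[0,0,0.2,0,0,0,0],[0,0,0,0,0,0,0]]]'; python3 bx.py
```

```text
time_s: 3.45
eef_pos: [569.5, 225.0, 271.3]
ee_rot: [0.0, 0.788, 0.616, -0.0]
force: [0.6, 0.3, -0.3]
grip_width: 0.002
grip_force: 0.0
t 3.45 boxframe [142.7  -1.8 271.3] F [ 0.44 -0.46 -0.3 ] z [-0. -0. -1.]
time_s: 4.25
eef_pos: [569.1, 223.9, 168.4]
ee_rot: [-0.0, 0.788, 0.616, -0.001]
force: [1.2, -0.7, 0.4]
grip_width: 0.001
grip_force: 0.0
t 4.25 boxframe [141.5  -1.7 168.4] F [-0.37 -1.28  0.38] z [-0.001 -0.    -1.   ]
```

```bash
python3 -m crank '[[[-0.24,0,0,0,0,0,0],[-0.24,0,0,0,0,0,0],[-0.24,0,0,0,0,0,0],[-0.24,0,0,0,0,0,0],[-0.24,0,0,0,0,0,0],[-0.24,0,0,0,0,0,0],[-0.24,0,0,0,0,0,0],[-0.24,0,0,0,0,0,0]]]'; python3 bx.py
python3 - <<'E'
from h import *
# arc plan: corner at d on outer face
th=np.radians(np.linspace(88.6,0,25)); d=np.linspace(105,99,25)
X=89-d*np.cos(th)+7*np.sin(th); Z=62.5+d*np.sin(th)+7*np.cos(th)
print(np.round(np.c_[np.diff(X),-np.diff(Z)]/25,2).tolist()); print(X[0],Z[0],X[8],Z[8],X[16],Z[16],X[-1],Z[-1])
cv2.imwrite("pics/s4.png",cv2.resize(capture("side")[120:255,230:400],None,fx=4,fy=4,interpolation=cv2.INTER_CUBIC))
E
```

```text
time_s: 5.05
eef_pos: [557.6, 177.7, 168.8]
ee_rot: [-0.0, 0.788, 0.616, -0.0]
force: [0.3, 0.7, 0.3]
grip_width: -0.001
grip_force: 0.3
t 5.05 boxframe [ 93.9  -1.5 168.8] F [ 0.76 -0.15  0.27] z [-0.  0. -1.]
[[-0.27, 0.01], [-0.27, 0.02], [-0.27, 0.04], [-0.26, 0.06], [-0.26, 0.08], [-0.25, 0.09], [-0.24, 0.11], [-0.24, 0.12], [-0.23, 0.14], [-0.22, 0.15], [-0.21, 0.16], [-0.2, 0.18], [-0.18, 0.19], [-0.17, 0.2], [-0.16, 0.21], [-0.14, 0.22], [-0.13, 0.23], [-0.11, 0.23], [-0.1, 0.24], [-0.08, 0.24], [-0.07, 0.25], [-0.05, 0.25], [-0.03, 0.25], [-0.02, 0.26]]
93.43253172243969 167.6396816740928 42.05820415430996 154.44817998623765 4.573532910917539 118.37639622287821 -10.0 69.5
```

View pics/s4.png

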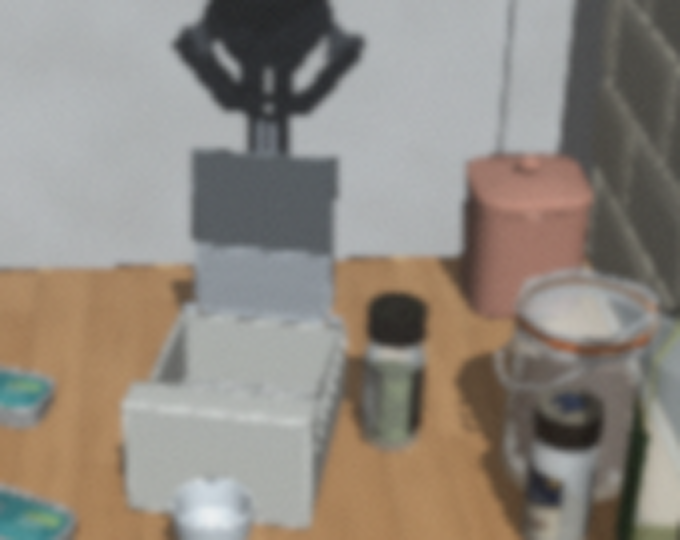

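The side crop shows the flap upright in front of the fingers at (265,150), with the box unmoved. I'll follow the arc down.

```bash
python3 -m crank '[[[-0.27,0,0.03,0,0,0,0],[-0.27,0,0.04,0,0,0,0],[-0.27,0,0.05,0,0,0,0],[-0.26,0,0.07,0,0,0,0],[-0.26,0,0.08,0,0,0,0],[-0.25,0,0.09,0,0,0,0],[-0.24,0,0.11,0,0,0,0],[-0.24,0,0.12,0,0,0,0]]]'; python3 bx.py
python3 -m crank '[[[-0.23,0,0.14,0,0,0,0],[-0.22,0,0.15,0,0,0,0],[-0.21,0,0.16,0,0,0,0],[-0.2,0,0.18,0,0,0,0],[-0.18,0,0.19,0,0,0,0],[-0.17,0,0.2,0,0,0,0],[-0.16,0,0.21,0,0,0,0],[-0.14,0,0.22,0,0,0,0]]]'; python3 bx.py
```

```text
time_s: 5.9
eef_pos: [545.2, 127.8, 153.8]
ee_rot: [0.0, 0.788, 0.616, -0.0]
force: [0.8, -0.5, 0.1]
grip_width: -0.002
grip_force: 0.3
t 5.9 boxframe [ 42.4  -1.2 153.8] F [-0.28 -0.91  0.15] z [-0. -0. -1.]
time_s: 6.7
eef_pos: [536.1, 91.3, 117.3]
ee_rot: [-0.0, 0.788, 0.616, -0.0]
force: [-0.2, -0.1, 1.4]
grip_width: 0.002
grip_force: 0.2
t 6.7 boxframe [  4.9  -1.  117.3] F [-0.12  0.15  1.43] z [-0.  0. -1.]
```

```bash
python3 -m crank '[[[-0.13,0,0.23,0,0,0,0],[-0.11,0,0.23,0,0,0,0],[-0.1,0,0.24,0,0,0,0],[-0.08,0,0.24,0,0,0,0],[-0.07,0,0.25,0,0,0,0],[-0.05,0,0.25,0,0,0,0],[-0.03,0,0.25,0,0,0,0],[-0.02,0,0.16,0,0,0,0]]]'; python3 bx.py
python3 - <<'E'
from h import *
cv2.imwrite("pics/s5.png",cv2.resize(capture("side")[145:265,240:350],None,fx=5,fy=5,interpolation=cv2.INTER_CUBIC))
E
```

```text
time_s: 7.5
eef_pos: [532.5, 77.3, 70.9]
ee_rot: [-0.0, 0.788, 0.616, -0.0]
force: [-0.6, 0.2, 0.6]
grip_width: 0.005
grip_force: 0.1
t 7.5 boxframe [-9.6 -0.8 70.9] F [0.06 0.68 0.61] z [-0.001  0.    -1.   ]
```

View pics/s5.png

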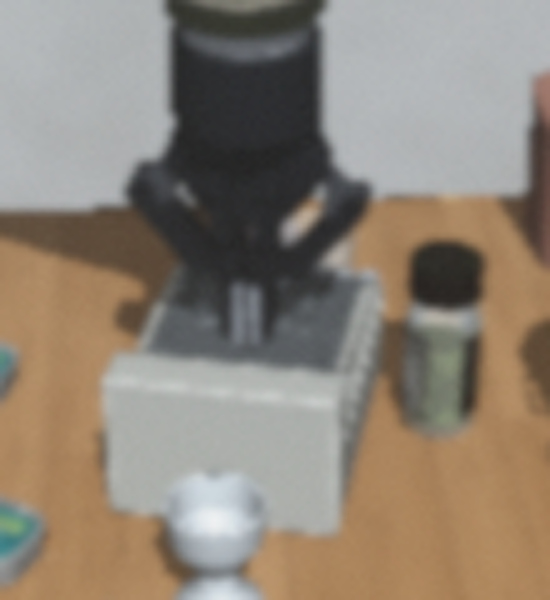

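The flap lies nearly flat behind the lip, with the fingertip on it at (245,345). I'll press gently to seat it.

```bash
python3 -m crank '[[[0,0,0.03,0,0,0,0],[0,0,0.03,0,0,0,0],[0,0,0.02,0,0,0,0],[0,0,0,0,0,0,0],[0,0,0,0,0,0,0],[0,0,0,0,0,0,0],[0,0,0,0,0,0,0],[0,0,0,0,0,0,0]]]'; python3 bx.py
```

```text
time_s: 8.35
eef_pos: [532.7, 77.3, 69.6]
ee_rot: [0.0, 0.788, 0.616, 0.0]
force: [0.7, -0.2, -0.4]
grip_width: -0.003
grip_force: 0.1
t 8.35 boxframe [-9.5 -1.  69.6] F [-0.02 -0.73 -0.4 ] z [ 0.  0. -1.]
```

```bash
python3 -m crank '[[[0,0,0.03,0,0,0,0],[0,0,0.03,0,0,0,0],[0,0,0.03,0,0,0,0],[0,0,0,0,0,0,0],[0,0,0,0,0,0,0],[0,0,0,0,0,0,0],[0,0,0,0,0,0,0],[0,0,0,0,0,0,0]]]'; python3 bx.py; python3 bx.py
```

```text
time_s: 9.15
eef_pos: [533.0, 77.2, 68.2]
ee_rot: [0.0, 0.788, 0.616, 0.0]
force: [-2.5, -1.3, 9.3]
grip_width: -0.003
grip_force: 4.6
t 9.15 boxframe [-9.6 -1.3 68.2] F [-1.87  2.14  9.34] z [ 0.001 -0.    -1.   ]
t 9.15 boxframe [-9.6 -1.3 68.2] F [-1.87  2.14  9.34] z [ 0.001 -0.    -1.   ]
```

Contact at 9 N, so the flap is flat. Lift, cross over the rib, and come down on its hinge side.

```bash
python3 -m crank '[[[0,0,-0.3,0,0,0,0],[0,0,-0.6,0,0,0,0],[0,0,-0.6,0,0,0,0],[0.4,0,0,0,0,0,0],[0.8,0,0,0,0,0,0],[0.8,0,0,0,0,0,0],[0.3,0,0,0,0,0,0],[0,0,0,0,0,0,0]]]'; python3 bx.py
python3 - <<'E'
from h import *
from fit import W
s=sense(); I=capture("wrist"); J=cv2.resize(I,(800,600),interpolation=cv2.INTER_CUBIC)
p=[534,86.8,1.332]; f=800/560
for P in [(-80,60,85),(-80,-60,85),(-52,60,85),(-52,-60,85),(80,60,60),(80,-60,60),(-44,50,69.5),(-44,-50,69.5),(20,32,85.5),(20,-32,85.5),(12,32,85.5),(12,-32,85.5)]:
    u=proj("wrist",W(p,[P]),s)[0]*f; print(P,np.round(u)); cv2.drawMarker(J,(int(u[0]),int(u[1])),(0,0,255),cv2.MARKER_CROSS,10,1)
cv2.imwrite("pics/w6.png",J)
E
```

```text
time_s: 9.95
eef_pos: [546.3, 134.0, 104.1]
ee_rot: [-0.0, 0.787, 0.616, -0.0]
force: [0.3, -0.4, 0.8]
grip_width: -0.001
grip_force: 0.0
t 9.95 boxframe [ 48.8  -0.8 104.1] F [-0.3  -0.42  0.79] z [-0.001 -0.    -1.   ]
(-80, 60, 85) [257. 640.]
(-80, -60, 85) [530. 639.]
(-52, 60, 85) [252. 590.]
(-52, -60, 85) [535. 590.]
(80, 60, 60) [239. 273.]
(80, -60, 60) [546. 272.]
(-44, 50, 69.5) [282. 546.]
(-44, -50, 69.5) [505. 545.]
(20, 32, 85.5) [309. 443.]
(20, -32, 85.5) [477. 443.]
(12, 32, 85.5) [310. 461.]
(12, -32, 85.5) [476. 461.]
```

View pics/w6.png

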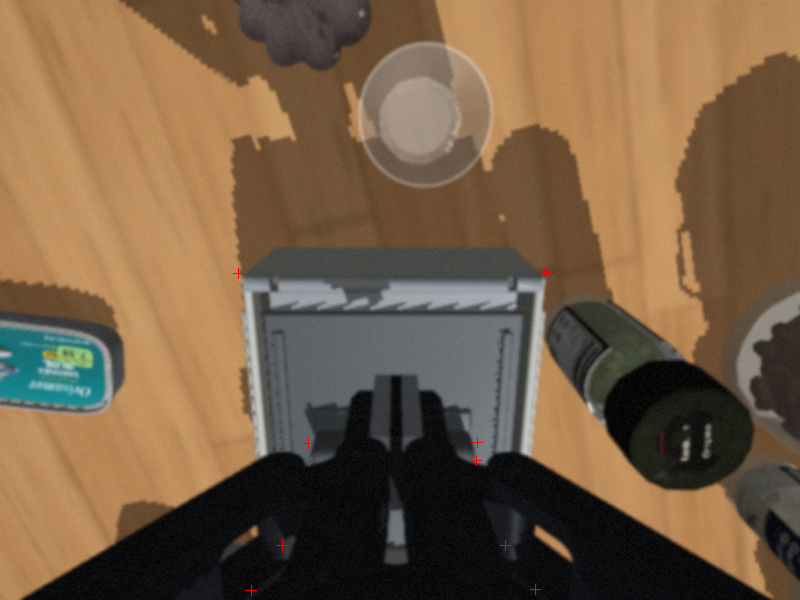

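The flap is flat on the box and the rib sits ahead of the fingertip (its ends near (309,443) and (477,443)). The fingertip, at X=49 in the box frame, is clear on the hinge side. Lower it and approach.

```bash
cat >> bx.py <<'E'
import sys
if len(sys.argv)>1:
    fs=[]
    for i in range(int(sys.argv[1])):
        capture("side"); fs.append(sense()["force"])
    fs=R.from_euler("z",-1.332).apply(np.array(fs)); print("meanF",np.round(fs.mean(0),2),"sem",np.round(fs.std(0)/len(fs)**.5,2))
E
python3 -m crank '[[[0,0,0.2,0,0,0,0],[0,0,0.4,0,0,0,0],[0,0,0.4,0,0,0,0],[0,0,0.24,0,0,0,0],[0,0,0,0,0,0,0],[-0.1,0,0,0,0,0,0],[-0.1,0,0,0,0,0,0],[-0.1,0,0,0,0,0,0]]]'; python3 bx.py 6
python3 -m crank '[[[-0.1,0,0,0,0,0,0],[-0.1,0,0,0,0,0,0],[-0.1,0,0,0,0,0,0],[-0.1,0,0,0,0,0,0],[-0.1,0,0,0,0,0,0],[-0.1,0,0,0,0,0,0],[-0.1,0,0,0,0,0,0],[-0.1,0,0,0,0,0,0]]]'; python3 bx.py 6
```

```text
time_s: 10.8
eef_pos: [544.9, 125.6, 74.1]
ee_rot: [0.0, 0.788, 0.616, 0.0]
force: [0.0, 0.8, 0.3]
grip_width: -0.002
grip_force: 0.0
t 10.8 boxframe [40.2 -1.4 74.1] F [0.75 0.15 0.33] z [ 0.001 -0.    -1.   ]
meanF [ 0.13  0.51 -0.19] sem [0.36 0.21 0.19]
time_s: 11.9
eef_pos: [539.9, 106.3, 73.8]
ee_rot: [-0.0, 0.788, 0.616, 0.0]
force: [1.0, 0.9, -0.1]
grip_width: 0.003
grip_force: 0.8
t 11.9 boxframe [20.4 -1.1 73.8] F [ 1.14 -0.7  -0.14] z [ 0.  0. -1.]
meanF [ 0.03  0.32 -0.46] sem [0.24 0.1  0.12]
```

```bash
python3 -m crank '[[[-0.06,0,0,0,0,0,0],[-0.06,0,0,0,0,0,0],[-0.06,0,0,0,0,0,0],[-0.06,0,0,0,0,0,0],[-0.06,0,0,0,0,0,0],[-0.06,0,0,0,0,0,0],[-0.06,0,0,0,0,0,0],[-0.06,0,0,0,0,0,0]]]'; python3 bx.py 12
```

```text
time_s: 13.0
eef_pos: [537.0, 94.7, 73.8]
ee_rot: [-0.0, 0.788, 0.616, -0.0]
force: [0.0, 2.2, -0.4]
grip_width: -0.001
grip_force: 0.8
t 13.0 boxframe [ 8.4 -1.  73.8] F [ 2.17  0.5  -0.4 ] z [-0.  0. -1.]
meanF [ 0.12 -0.14 -0.08] sem [0.12 0.14 0.1 ]
```

```bash
python3 -m crank '[[[-0.04,0,0,0,0,0,0],[-0.03,0,0,0,0,0,0],[-0.03,0,0,0,0,0,0],[0,0,0,0,0,0,0],[0,0,0,0,0,0,0],[0,0,0,0,0,0,0],[0,0,0,0,0,0,0],[0,0,0,0,0,0,0]]]'; python3 bx.py 8
python3 - <<'E'
from h import *
import glob
b=capture("side")
# compare box location against the view before pushing (template match of lip wall)
cv2.imwrite("pics/now.png",b)
I=cv2.resize(b[170:270,250:340],None,fx=6,fy=6,interpolation=cv2.INTER_CUBIC)
A=cv2.resize(capture("scene")[175:265,170:280],None,fx=6,fy=6,interpolation=cv2.INTER_CUBIC)
cv2.imwrite("pics/a7.png",A)
E
```

```text
time_s: 14.4
eef_pos: [536.4, 92.3, 73.8]
ee_rot: [0.0, 0.788, 0.616, -0.0]
force: [-0.7, 0.8, -0.1]
grip_width: 0.0
grip_force: 0.2
t 14.4 boxframe [ 5.9 -1.  73.8] F [ 0.65  0.84 -0.11] z [-0. -0. -1.]
meanF [ 0.28 -0.01 -0.36] sem [0.18 0.12 0.13]
```

View pics/a7.png

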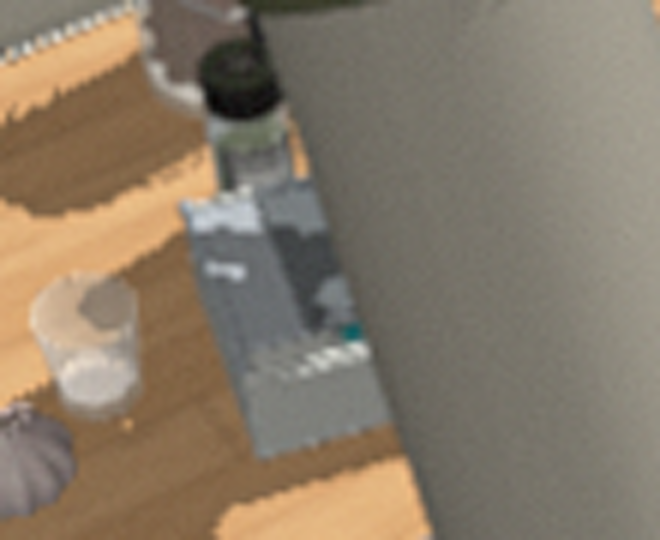

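The arm hides the panel front here, so I continue by feel in small steps.

```bash
python3 -m crank '[[[-0.03,0,0,0,0,0,0],[-0.02,0,0,0,0,0,0],[0,0,0,0,0,0,0],[0,0,0,0,0,0,0],[0,0,0,0,0,0,0],[0,0,0,0,0,0,0],[0,0,0,0,0,0,0],[0,0,0,0,0,0,0]]]'; python3 bx.py 10
```

```text
time_s: 15.7
eef_pos: [536.1, 91.2, 73.8]
ee_rot: [-0.0, 0.788, 0.616, -0.0]
force: [0.4, 1.6, 0.0]
grip_width: 0.003
grip_force: 0.7
t 15.7 boxframe [ 4.7 -1.  73.8] F [ 1.63 -0.06  0.01] z [-0.  0. -1.]
meanF [ 1.56 -0.23 -0.24] sem [0.16 0.2  0.18]
```

```bash
python3 -m crank '[[[-0.02,0,0,0,0,0,0],[-0.02,0,0,0,0,0,0],[0,0,0,0,0,0,0],[0,0,0,0,0,0,0],[0,0,0,0,0,0,0],[0,0,0,0,0,0,0],[0,0,0,0,0,0,0],[0,0,0,0,0,0,0]]]'; python3 bx.py 10
```

```text
time_s: 17.0
eef_pos: [535.9, 90.1, 73.8]
ee_rot: [0.0, 0.788, 0.616, -0.0]
force: [0.1, 0.4, 0.4]
grip_width: 0.002
grip_force: 0.1
t 17.0 boxframe [ 3.7 -1.  73.8] F [0.43 0.   0.42] z [-0. -0. -1.]
meanF [ 0.22 -0.02 -0.06] sem [0.16 0.11 0.18]
```

```bash
cat > edge.py <<'E'
from h import *
def peaks(I,st,tag):
    g=cv2.GaussianBlur(cv2.cvtColor(I,cv2.COLOR_BGR2GRAY),(3,3),0).astype(float)
    for c0,c1 in((200,215),(330,345)):
        pr=g[:,c0:c1].mean(1); d=np.diff(pr)
        out=[]
        for r in range(120,330):
            if abs(d[r])>4 and abs(d[r])>=abs(d[r-4:r+5]).max():
                P=onz("wrist",((c0+c1)/2,r+.5),69.5,st); X=R.from_euler("z",-1.332).apply(P-[534,86.8,0])
                out.append((r,round(d[r]),round(X[0],1)))
        print(tag,c0,out)
E
python3 - <<'E'
from edge import *
s=sense(); I=capture("wrist"); cv2.imwrite("pics/w8.png",I); peaks(I,s,"now")
o=cv2.resize(cv2.imread("pics/w6.png"),(560,420),interpolation=cv2.INTER_AREA)
s6=dict(s); s6["eef_pos"]=np.array([546.3,134.0,104.1]); peaks(o,s6,"w6")
E
```

```text
now 200 [(124, 7, np.float64(74.1)), (194, -13, np.float64(44.2)), (218, 7, np.float64(32.9)), (277, -12, np.float64(3.0)), (296, 5, np.float64(-7.4)), (316, -8, np.float64(-18.7))]
now 330 [(124, 6, np.float64(73.9)), (160, 6, np.float64(59.0)), (166, 6, np.float64(56.4)), (173, 12, np.float64(53.3)), (189, -18, np.float64(46.2)), (278, -13, np.float64(2.2)), (299, -4, np.float64(-9.4)), (314, 5, np.float64(-17.9)), (324, -19, np.float64(-23.7))]
w6 200 [(195, 16, np.float64(80.2)), (216, -18, np.float64(68.4)), (316, -14, np.float64(4.9))]
w6 330 [(197, 14, np.float64(78.8)), (216, -19, np.float64(68.1)), (324, -21, np.float64(-1.1))]
```

Run:
```python
from h import *
b=capture("side"); a=capture("scene"); cv2.imwrite("pics/sc9.png",a); cv2.imwrite("pics/sd9.png",b)
U=lambda I,f:cv2.GaussianBlur(cv2.resize(I,None,fx=f,fy=f,interpolation=cv2.INTER_CUBIC),(0,0),2)
old=cv2.imread("pics/s5.png"); new=U(b[145:265,240:350],5); old=cv2.GaussianBlur(old,(0,0),2)
def m(o,n,box,t,f):
    x0,y0,x1,y1=box; T=o[y0:y1,x0:x1]; S=n[y0-25:y1+25,x0-25:x1+25]
    r=cv2.matchTemplate(S,T,cv2.TM_CCOEFF_NORMED); _,v,_,l=cv2.minMaxLoc(r); print(t,"shift px",(l[0]-25)/f,(l[1]-25)/f,round(v,3))
m(old,new,(90,340,170,520),"side lipwall left",5); m(old,new,(280,360,370,560),"side lipwall right",5); m(old,new,(410,250,490,440),"jar",5); m(old,new,(165,480,270,575),"egg",5)
o2=cv2.GaussianBlur(cv2.imread("pics/a2.png"),(0,0),2); n2=U(a[175:265,160:290],6)
m(o2,n2,(290,390,400,500),"scene hinge-bottom corner",6); m(o2,n2,(85,265,205,420),"glass",6)
p=[534,86.8,1.332]
from fit import W
for n,P in(("side",(-80,0,40)),("scene",(80,60,10))): print(n,"px per 1mm X",(proj(n,W(p,[np.array(P)-[5,0,0]]))-proj(n,W(p,[P])))/5)
```

```text
side lipwall left shift px 0.0 0.0 0.997
side lipwall right shift px 0.0 0.0 0.997
jar shift px 0.0 0.0 1.0
egg shift px 0.0 0.0 1.0
scene hinge-bottom corner shift px 0.0 0.0 0.998
glass shift px 0.0 0.0 0.99
side px per 1mm X [[-0.08068759  0.23275394]]
scene px per 1mm X [[ 0.34937221 -0.10086635]]
```

The box and everything around it haven't moved (all shifts 0.0 px), and there's no stop felt yet. Continue in small steps.

```bash
python3 -m crank '[[[-0.02,0,0,0,0,0,0],[-0.02,0,0,0,0,0,0],[0,0,0,0,0,0,0],[0,0,0,0,0,0,0],[0,0,0,0,0,0,0],[0,0,0,0,0,0,0],[0,0,0,0,0,0,0],[0,0,0,0,0,0,0]]]'; python3 bx.py 8
```

```text
time_s: 18.45
eef_pos: [535.7, 89.6, 73.8]
ee_rot: [-0.0, 0.788, 0.616, 0.0]
force: [2.2, 5.3, -0.2]
grip_width: 0.0
grip_force: 2.6
t 18.45 boxframe [ 3.1 -1.  73.8] F [ 5.64 -0.93 -0.2 ] z [ 0.     0.001 -1.   ]
meanF [ 5.39 -0.2  -0.6 ] sem [0.11 0.15 0.16]
```

```bash
python3 -m crank '[[[-0.02,0,0,0,0,0,0],[-0.01,0,0,0,0,0,0],[0,0,0,0,0,0,0],[0,0,0,0,0,0,0],[0,0,0,0,0,0,0],[0,0,0,0,0,0,0],[0,0,0,0,0,0,0],[0,0,0,0,0,0,0]]]'; python3 bx.py 8
python3 - <<'E'
from edge import *
s=sense(); I=capture("wrist"); peaks(I,s,"now")
E
```

```text
time_s: 19.65
eef_pos: [535.5, 88.9, 73.8]
ee_rot: [-0.0, 0.788, 0.616, 0.0]
force: [0.3, 6.3, -1.1]
grip_width: 0.003
grip_force: 2.6
t 19.65 boxframe [ 2.4 -1.  73.8] F [ 6.22  1.21 -1.06] z [ 0.     0.001 -1.   ]
meanF [ 5.57  0.05 -0.81] sem [0.16 0.19 0.08]
now 200 [(122, 7, np.float64(73.6)), (194, -13, np.float64(42.8)), (217, 7, np.float64(32.1)), (275, -12, np.float64(2.7)), (316, -8, np.float64(-20.1))]
now 330 [(122, 6, np.float64(73.3)), (156, 8, np.float64(59.3)), (163, 7, np.float64(56.3)), (170, 7, np.float64(53.3)), (176, 6, np.float64(50.6)), (193, -22, np.float64(43.0)), (282, 12, np.float64(-1.3)), (298, -7, np.float64(-10.1)), (315, 5, np.float64(-19.8)), (324, -20, np.float64(-25.1))]
```

The stop is felt (5.5 N at X=3.2, just where fully home was expected), and the rear edge has moved about 25.5 mm. Back off, lift away and check.

```bash
python3 -m crank '[[[0.1,0,0,0,0,0,0],[0.2,0,0,0,0,0,0],[0.2,0,0,0,0,0,0],[0,0,-0.5,0,0,0,0],[0,0,-1,0,0,0,0],[0,0,-1,0,0,0,0],[0,0,-1,0,0,0,0],[0,0,-1,0,0,0,0]]]'
python3 -m crank '[[[-0.5,0,-1,0,0,0,0],[-1,0,-0.8,0,0,0,0],[-1,0,0,0,0,0,0],[-1,0,0,0,0,0,0],[-0.5,0,0,0,0,0,0],[0,0,0,0,0,0,0],[0,0,0,0,0,0,0],[0,0,0,0,0,0,0]]]'; python3 bx.py
python3 - <<'E'
from h import *
from fit import W
s=sense(); I=capture("wrist"); b=capture("side")
cv2.imwrite("pics/w9raw.png",I)
J=cv2.resize(I,(800,600),interpolation=cv2.INTER_CUBIC); f=800/560
p=[534,86.8,1.332]
for P in [(-80,60,85),(-80,-60,85),(-52,60,85),(-52,-60,85),(80,60,60),(80,-60,60),(44,50,69.5),(44,-50,69.5),(-6,32,85.5),(-6,-32,85.5)]:
    u=proj("wrist",W(p,[P]),s)[0]*f; print(P,np.round(u)); cv2.drawMarker(J,(int(u[0]),int(u[1])),(0,0,255),cv2.MARKER_CROSS,8,1)
cv2.imwrite("pics/w9.png",J)
U=lambda I,f:cv2.GaussianBlur(cv2.resize(I,None,fx=f,fy=f,interpolation=cv2.INTER_CUBIC),(0,0),2)
old=cv2.GaussianBlur(cv2.imread("pics/s5.png"),(0,0),2); new=U(b[145:265,240:350],5)
for t,(x0,y0,x1,y1) in dict(L=(90,340,170,520),Rr=(280,360,370,560),jar=(410,250,490,440),egg=(165,480,270,575)).items():
    r=cv2.matchTemplate(new[y0-25:y1+25,x0-25:x1+25],old[y0:y1,x0:x1],cv2.TM_CCOEFF_NORMED); _,v,_,l=cv2.minMaxLoc(r); print(t,(l[0]-25)/5,(l[1]-25)/5,round(v,3))
E
```

```text
time_s: 20.9
eef_pos: [538.4, 100.6, 188.4]
ee_rot: [0.0, 0.788, 0.616, 0.0]
force: [0.1, -0.1, -0.3]
grip_width: -0.0
grip_force: 0.0
time_s: 21.7
eef_pos: [514.5, 4.4, 231.3]
ee_rot: [-0.0, 0.788, 0.616, 0.0]
force: [0.2, 0.1, 0.2]
grip_width: 0.001
grip_force: 0.0
t 21.7 boxframe [-84.6  -0.5 231.3] F [ 0.16 -0.2   0.18] z [ 0.  0. -1.]
(-80, 60, 85) [295. 272.]
(-80, -60, 85) [493. 271.]
(-52, 60, 85) [292. 226.]
(-52, -60, 85) [496. 225.]
(80, 60, 60) [283. -25.]
(80, -60, 60) [503. -26.]
(44, 50, 69.5) [302.  47.]
(44, -50, 69.5) [484.  46.]
(-6, 32, 85.5) [336. 143.]
(-6, -32, 85.5) [451. 142.]
L 0.0 0.2 0.992
Rr 0.0 0.2 0.994
jar 0.0 0.0 1.0
egg 0.0 0.0 1.0
```

View pics/w9.png

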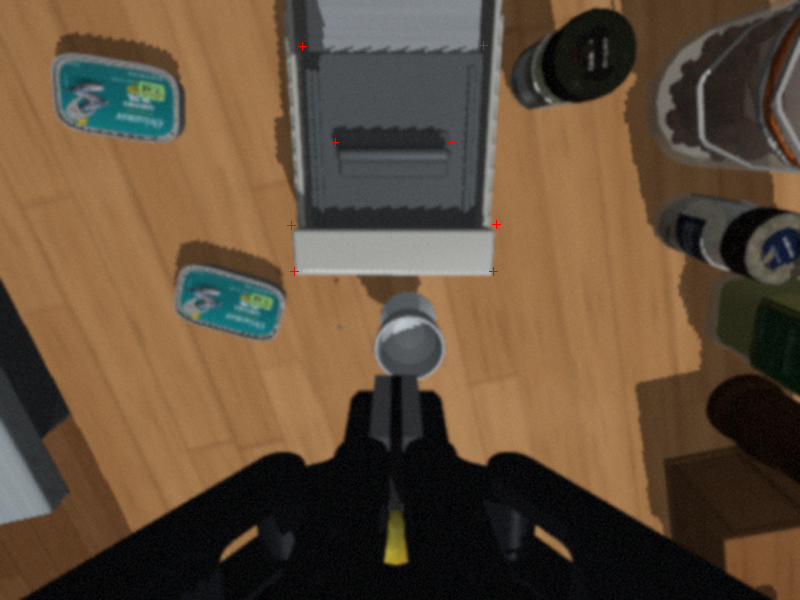

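The final view shows the panel tucked beneath the lip. The lip edge is at row 229 and the panel's rear edge at row 50: 179 px apart, against 178.5 px predicted for fully home. The box has shifted under 1 mm, and the jar and egg cup haven't moved.

```bash
python3 -c "
from rig import *
print(finish_job())"
```

```text
the job is handed in; nothing more can be done
None
```

The snack box is closed and handed in at about 22 s: the flap lies flat, the panel is fully home under the lip (within about 0.5 mm by camera), the box shifted about 1 mm at most when the panel met its stop, and the jar and egg cup did not move.

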